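# Nip up a pulley setscrew on the shaft flat

### The job

Turn the shaft by its crank until its milled flat faces straight up under the pulley's setscrew, and let go of the crank. Then take the T-handle hex key from its wooden rest, feel it gently (under about 25 N of push) right down into the setscrew's hex socket, and tighten the screw clockwise until it stops turning freely, and then nip it up to about 0.35 N m: it must give way a little at the end, but never take it past 0.55 N m. Leave the key standing upright in the screw, the flat still facing up, and do not disturb the things around.

Things in the scene. Friction and masses are not known exactly. Their poses are not given: they have to be found in the camera images.
- drive: pulley drive fixed to the bench: steel plate 120 (x) x 250 (y) x 12 mm, two grey pillow blocks (113 mm tall) at y -95 and +75 mm, aluminium V pulley (radius 40 mm, y -42 to -22) whose hub has a round boss (radius 19.5 mm) standing up in the middle for the setscrew. Pulley and hub cannot turn. Origin: plate's underside centre, z up, y along the shaft to the crank end, -x the front (robot side)
- screw_mouth (a point): centre of the boss's open rim, on the setscrew's vertical axis, 136 mm up. Rim of a round recess 23 mm wide, 6 mm deep; the screw's top lies 6 mm below, with a hex socket 17 mm across flats, 14 mm deep, that turns with the screw. The hexagon's angle differs from start to start and must be felt or seen (turn the pressed key until it drops in). This frame does not turn with the screw
- socket_floor (a point): centre of the bottom of the hex socket, 20 mm below screw_mouth
- shaft_end (a point): point on the shaft's axis at its crank end, 117 mm along the drive's +y from its middle, 88 mm above the bench; centre of the crank's circle. Axes those of the drive
- shaft (a joint): angle of the 24 mm steel shaft (milled flat 18 mm wide along its length; it is seen on both sides of the hub). 0 = flat, and with it the crank arm, straight up at the setscrew; positive = crank leans to the drive's front (-x). Stays where it is left (friction 0.3 N m); travel -0.6 to 1.5
- crank_grip (a point): middle of the crank's black handle, a pin 16 mm in diameter and 44 mm long, parallel to the shaft, 56 mm from the shaft's axis (so it turns on a 56 mm circle), 23 mm outside shaft_end along +y. The crank arm, 20 mm wide, lies inside it and points from the shaft the way the flat faces
- screw (a joint): free turning of the setscrew: grows clockwise seen from above, starts between -1.15 and -0.35, stops at 0 when the screw stands on the shaft. Turns freely both ways below 0 (friction 0.05 N m). Says nothing of the angle of the hexagon
- nip (a joint): further clockwise give of the screw once it has stopped at 0: turns only when the torque exceeds 0.20 N m, then 1.5 N m more per rad (0.10 = 0.35 N m, 0.23 = 0.55 N m), and keeps up to 0.13 rad when let go
- rest: fixed wooden block 70 x 70 x 53 mm with a vertical through hole 24 mm wide in the middle, in which the key hangs. Origin: centre of its underside
- key: loose T-handle hex key, 112 mm, 0.35 kg. Origin: middle of its tip, z up the blade. Blade: 16 mm across flats (one pair of flats faces +x and -x), stepped to 14.5 and 13 mm over the last 3 mm. Collar (radius 19 mm) 50 to 56 mm above the tip; it lies on the rest. Black handle bar 84 mm along x, 16 mm thick along y, 92 to 112 mm above the tip. Seated, the tip stands on socket_floor
- key_tip (a point): middle of the key's tip
- key_grip (a point): middle of the key's handle bar, 102 mm above the tip
- jar: small white sample jar with black lid, 49 mm wide, 56 mm tall, bystander. Origin: centre of its underside
- oil: narrow rectangular oil tin 48 x 66 x 166 mm, bystander. Origin: centre of its underside
- tape: roll of masking tape lying flat, 86 mm wide, 24 mm high, bystander. Origin: centre of its underside
- tongs: slip-joint pliers with red grips lying flat, 64 x 168 x 18 mm, bystander. Origin: centre of its underside
Not all that is in view belongs to the job. Leave any blue or yellow look-alike of the key alone.

How it is judged:
On the way, in this order (a step that is already met when the one before it is completed fails the run):
1. the shaft's flat faces up (within 0.12 rad) with the crank let go and the screw not yet nipped (value of joint shaft between -0.12 and 0.12 rad and contact force between the fingers and drive below 0.3 N and value of joint nip below 0.03 rad), for 0.2 s.
2. the key is down in the socket, its tip within 4 mm of the floor (horizontal distance between key_tip and socket_floor below 0.003 m and z of key_tip in the frame of drive below 0.12 m), for 0.2 s.
3. the screw is at its stop and nipped up (value of joint screw above -0.06 rad and value of joint nip above 0.05 rad), for 0.1 s.
At the end, for the whole second after the job is handed in: The flat faces up within 0.12 rad; the screw is at its stop (within 0.08 rad) and nipped at least 0.04 rad further; the key stands released in the socket, its tip within 4 mm of the floor and 3 mm of the axis, leaning less than 0.15 rad, at rest (all of step 2 and value of joint shaft between -0.12 and 0.12 rad and value of joint screw above -0.08 rad and value of joint nip above 0.04 rad and angle between key's own z axis and vertical below 0.15 rad and linear speed of key below 0.02 m/s); the robot touches nothing.
It fails at once if the screw is over-tightened (nip above 0.25 rad) (value of joint nip above 0.25 rad).
It fails at once if before it is down in the socket, the key is pressed against the drive with more than 30 N (contact force between key and drive above 30 N and z of key_tip in the frame of drive above 0.12 m).
It fails at once if the jar, oil tin, tape or pliers are moved more than 30 mm (distance of any of jar, oil, tape, tongs from where it was at the start of the episode above 0.03 m).
It also fails if it takes over 64 s, if anything falls off the work surface, if the arm or the gripper's body presses on something with over 40 N, if the wrist force passes 120 N, or if a joint passes its speed limit or range.

### The arm

A 6-joint arm with a two-finger parallel gripper is mounted at the origin on a cart in front of the work surface, level with it; the furniture and walls round the work are solid. World frame = base frame: x ahead of the robot, y to its left, z up, the work surface at z = 0. Lengths are in m, angles in rad, forces in N, time in s.
With the tool pointing down it reaches from about 0.3 to 0.875 m from the base axis. Payload 6.4 kg.
Tool frame: the origin (TCP) lies at the very end of the fingers, on their centre line; the grasp point (between the pads) lies 19 mm behind it; z points along the fingers, y is the line along which they close (so a half turn about z gives the same grasp; the last joint's range is limited). The gripper opens to 85 mm and grips with 20 to 120 N. Pads are 22 mm wide; open, the fingers measure 114 mm over their backs; the gripper's body (76 mm by 85 mm) begins 54 mm behind the grasp point. The pads swing forward as they close: fully open they stand 13 mm farther back than shut.
Start: joints at [1.076, 0.181, 1.607, -0, 1.354, -0.206], TCP at [0.164, 0.551, 0.231] pointing down, gripper open.
Joint ranges: [-2.99, 2.99], [-0.89, 2.07], [0.3, 2.58], [-1.14, 4.28], [0, 2.63], [-3.12, 3.12]. Speed limits (rad/s): [2.57, 2.57, 3.01, 3.14, 3.14, 3.14].

### API

Orientations are given as a unit quaternion [w, x, y, z].
In Python, from bench import ctrl gives the robot as it stands.
- The arm moves only by the tool jog_arm, never from a script. Its argument "series" is a list that holds one entry, the list of rows, each a list of 7 numbers: the shift along the tool's x, y, z in mm, then the turn, a rotation vector about the tool's x, y, z in rad, then the finger opening in mm, from 0 to 85.4. In form: [[[tx, ty, tz, rx, ry, rz, gripper], ...]]. A call has exactly 10 rows; each row shifts and turns the commanded pose from where the row before left it, along the tool's axes as they then stand; what a row does not reach is not made up. A row lasts 1/10 s, in which the tool goes at most 50 mm and 8.59 degrees, less where a joint would pass 70% of its speed; a pose out of reach is approached as far as the arm can. A call with a gripper value outside its range is refused whole. The fingers move at their own pace and stop on an object; the grip force is fixed at half the most. Time passes only in rows, so rows that do not move let the fingers close, or fill a call up. It gives the time, the measured TCP pose, the force, the opening and the grip force at its end, in the units of the state.
- ctrl.get_obs(): the state, without advancing time (a new reading comes with each control period).
- ctrl.camera(name): name is "scene" or "top" or "wrist"; returns a dict with "frame" (400x640x3 uint8, blue, green, red), "z_map" (400x640 float32, m along the optical axis (not along the pixel's ray), 0 where there is no reading), "fx", "fy", "cx", "cy" (pixels), "xyz" and "rotation" of the camera in the world. Camera axes: x right, y down, z forward; pixel columns grow to the right and rows downward; lengths in m; the calibration is good to about 2 mm. A picture is of the moment at which its call begins.
- ctrl.hand_in(): hands the job in; it is judged then, once.
The state is a dict: "time_s": time; "q": joint angles; "dq": joint speeds; "joint_efforts": joint torques, N m; "eef_pos": TCP position; "eef_rot": TCP orientation; "wrist_force": force on the tool from outside, world axes, zero at the start; "torque": the same for the moment, N m; "opening": opening from 0.0 (shut) to 1.0 (fully open); "grasp_force": force on a finger pad.
Only numpy, scipy, OpenCV 4.12 (cv2) and the standard library are available. Lean on these libraries where they do the work, as an engineer would, in place of code of your own. Each camera call takes 0.05 s, during which the arm holds its last target. There are 200 camera calls.

## Working session

There is one attempt and no reset: what is moved stays moved. The work goes in short steps, Python scripts to look and compute and a tool call to move; the robot and the scene stay as the last step left them, time stands still between calls to the robot, and variables do not carry over. Pictures are saved under pics/ and viewed, at most 10 in all, crops included, and the job is handed in when it is done.

Besides the shell and the picture viewer there is one more tool, called after ">>>" as a command line: name --argument value ..., lists and objects as JSON in quotes. jog_arm: Moves the arm, as the interface text tells. Its arguments: {"type":"object","properties":{"series":{"type":"array"}},"required":["series"]}

```bash
mkdir -p pics; ls
cat > h.py <<'E'
import numpy as np, cv2
from scipy.spatial.transform import Rotation as R
from bench import ctrl
def rot(c):
    r=np.array(c["rotation"],float)
    return r if r.shape==(3,3) else R.from_quat(r[[1,2,3,0]]).as_matrix()
def cloud(c):
    v,u=np.mgrid[:400,:640]; z=c["z_map"]
    p=np.stack([(u-c["cx"])/c["fx"]*z,(v-c["cy"])/c["fy"]*z,z],-1)
    return p@rot(c).T+np.array(c["xyz"])
def px(c,P):
    q=(np.atleast_2d(P)-np.array(c["xyz"]))@rot(c)
    return np.c_[q[:,0]/q[:,2]*c["fx"]+c["cx"],q[:,1]/q[:,2]*c["fy"]+c["cy"]]
E
python3 - <<'E'
from h import *
import pickle
for n in ["scene","top"]:
    c=ctrl.camera(n); pickle.dump(c,open(n+".pkl","wb")); cv2.imwrite(f"pics/{n}0.png",c["frame"])
    print(n,c["xyz"],c["rotation"],c["fx"])
o=ctrl.get_obs(); print({k:np.round(v,3) for k,v in o.items()})
E
```

```text
pics
scene [ 0.012039   -0.74662151  0.79238626] [-0.43034026  0.84336652 -0.29053551  0.13830872] 396.2790646053767
top [0.33617054 0.02095235 1.37661141] [-0.05671677  0.70787733 -0.70144931  0.0605125 ] 406.94031585713066
{'time_s': np.float64(0.1), 'q': array([ 1.076,  0.181,  1.608, -0.   ,  1.354, -0.206]), 'dq': array([ 0.   , -0.004, -0.001, -0.001, -0.   , -0.001]), 'joint_efforts': array([ 1.0000e-03, -4.4588e+01, -3.5223e+01, -0.0000e+00,  4.0000e-03,
        0.0000e+00]), 'eef_pos': array([0.164, 0.551, 0.23 ]), 'eef_rot': array([-0.   ,  0.144,  0.99 , -0.001]), 'wrist_force': array([-0.22 , -0.938,  0.273]), 'torque': array([ 0.013, -0.033, -0.002]), 'grasp_force': np.float64(0.0), 'opening': np.float64(1.004)}
```

View pics/scene0.png

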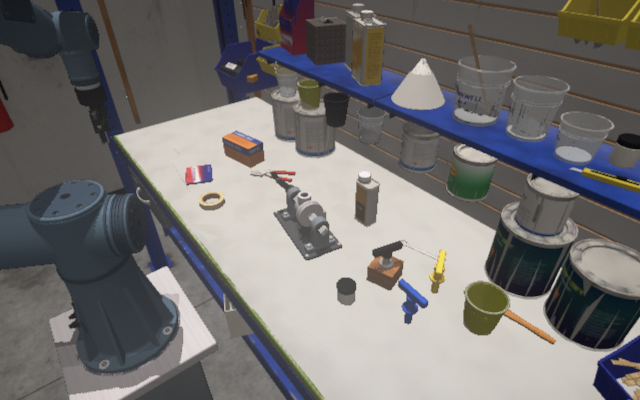

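View pics/top0.png

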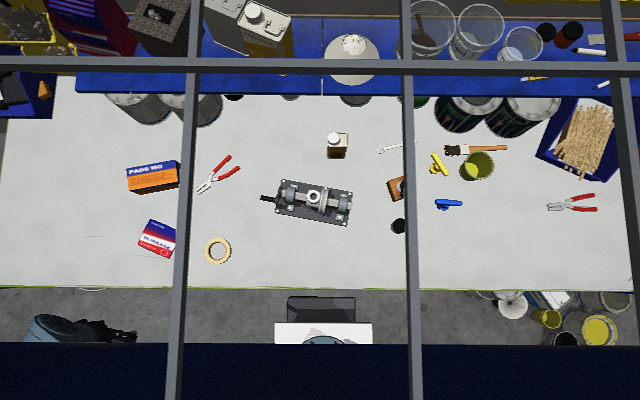

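Scene view: the drive is at (310,225) and its crank points toward (275,182). The candidates for the key are the black handle in the wooden rest (388,255), the blue one (411,300) and the yellow one (438,270). By the description it's the black one in the wooden rest. I'll check that in a close crop and measure it.

Run:
```python
from h import *
import pickle
s=pickle.load(open("scene.pkl","rb"));t=pickle.load(open("top.pkl","rb"))
def crop(c,u,v,w,h,k,n=None): return cv2.resize(c["frame"][v:v+h,u:u+w],None,fx=k,fy=k,interpolation=cv2.INTER_CUBIC)
a=crop(s,265,165,80,100,5); b=crop(s,350,225,80,100,5)
top=np.hstack([a,b]); cv2.imwrite("pics/crop1.png",top)
cv2.imwrite("pics/crop2.png",crop(t,255,165,160,75,5))
P=cloud(t)
# drive: points above table near the drive
m=np.zeros((400,640),bool); m[170:235,255:360]=1
for lo,hi in [(0.006,0.018),(0.105,0.12),(0.12,0.145)]:
    q=P[m&(P[...,2]>lo)&(P[...,2]<hi)]
    r=cv2.minAreaRect(q[:,:2].astype(np.float32)*1000); print(lo,hi,len(q),np.round(q.mean(0),4),r)
S=cloud(s)
for (u,v) in [(388,262),(385,245),(380,250),(400,243),(372,252),(385,280),(375,272),(395,277)]: print(u,v,np.round(S[v,u],3))
print(np.median(P[240:280,260:380,2]))
m=np.zeros((400,640),bool); m[230:295,360:410]=1
for lo,hi in [(0.045,0.056),(0.088,0.12)]:
    q=S[m&(S[...,2]>lo)&(S[...,2]<hi)]
    r=cv2.minAreaRect(q[:,:2].astype(np.float32)*1000); print(lo,hi,len(q),np.round(q.mean(0),4),r,q.max(0))
```

```text
0.006 0.018 2376 [0.5352 0.0616 0.0106] ((547.45703125, 59.634315490722656), (220.76553344726562, 358.5792541503906), 0.5255094766616821)
0.105 0.12 316 [0.542  0.0313 0.1118] ((545.5005493164062, 40.409645080566406), (222.06118774414062, 72.00259399414062), 79.94060516357422)
0.12 0.145 308 [0.5401 0.0745 0.1333] ((543.9429931640625, 97.00167846679688), (205.767822265625, 47.95334243774414), 87.3333511352539)
388 262 [ 0.596 -0.261  0.062]
385 245 [ 0.59  -0.25   0.117]
380 250 [ 0.567 -0.255  0.118]
400 243 [ 0.624 -0.268  0.118]
372 252 [ 0.552 -0.243  0.11 ]
385 280 [ 0.566 -0.283  0.034]
375 272 [ 0.558 -0.254  0.045]
395 277 [ 0.598 -0.288  0.029]
0.0035049884048661273
0.045 0.056 326 [ 0.5842 -0.2633  0.0531] ((592.7286376953125, -254.40664672851562), (73.71992492675781, 70.95020294189453), 18.930625915527344) [ 0.63705525 -0.21878304  0.05598218]
0.088 0.12 441 [ 0.5719 -0.2914  0.1096] ((577.7345581054688, -320.33026123046875), (154.9422607421875, 83.77734375), 77.33098602294922) [ 0.63288605 -0.23648971  0.11926276]
```

View pics/crop1.png

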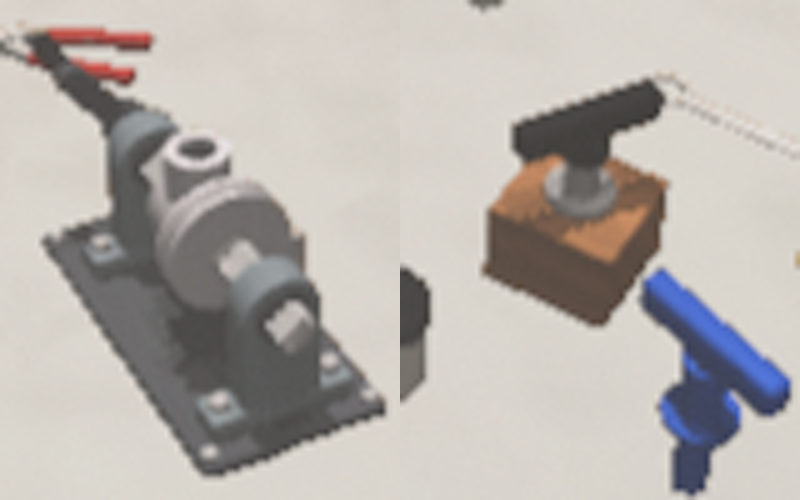

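View pics/crop2.png

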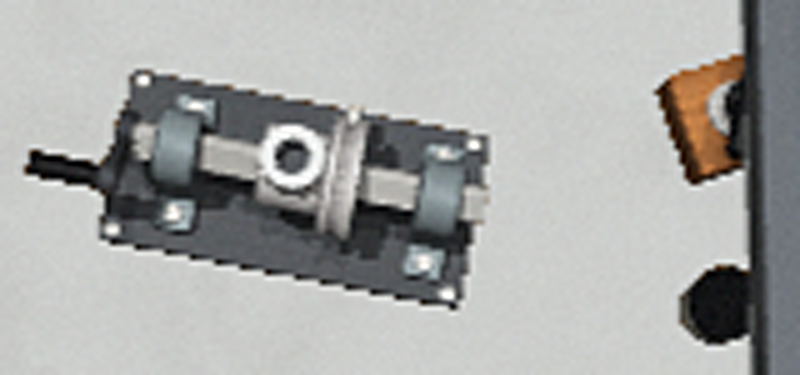

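The black-handled key stands in the wooden rest (crop1 right, centre ~(585,130)); the blue and yellow ones are decoys. In crop2 the boss rim is at (292,156), the plate corners are at (137,73),(488,137),(458,307),(100,238), and the crank pin runs from (30,163) to (105,175).

```bash
cat >> h.py <<'E'
def ray(c,u,v,z):
    d=rot(c)@np.array([(u-c["cx"])/c["fx"],(v-c["cy"])/c["fy"],1]); o=np.array(c["xyz"])
    return o+d*(z-o[2])/d[2]
E
python3 - <<'E'
from h import *
import pickle
s=pickle.load(open("scene.pkl","rb"));t=pickle.load(open("top.pkl","rb"))
T=lambda u,v,z: ray(t,255+u/5-.4,165+v/5-.4,z)
A=lambda u,v,z: ray(s,265+u/5-.4,165+v/5-.4,z)
B=lambda u,v,z: ray(s,350+(u-400)/5-.4,225+v/5-.4,z)
c=[T(*p,.012) for p in [(137,73),(488,137),(458,307),(100,238)]]
print("plate ctr",np.mean(c,0)); L=c[0]-c[1];L2=c[3]-c[2]; print([np.linalg.norm(x) for x in(L,L2,c[0]-c[3],c[1]-c[2])],[np.arctan2(-x[0],x[1]) for x in (L,L2)])
print("rim top",T(292,156,.136),"scene",A(195,150,.136))
# pliers, drive pixel clouds
print("rest corners scene z.053",B(490,208,.053),B(603,262,.053),B(665,183,.053))
print("collar",B(580,190,.056),"bar ends",B(520,140,.108),B(655,97,.108))
P=cloud(t)
for u,v in [(262,197),(265,197.5),(268,198),(271,199),(275,200)]:
    print(u,v,P[int(v),u])
S=cloud(s)
for u,v in [(275,174),(278,177),(281,181),(284,184),(286,187),(288,189)]: print("S",u,v,S[v,u])
E
```

```text
plate ctr [0.54479167 0.03641282 0.012     ]
[np.float64(0.24384534269885497), np.float64(0.24576633826740488), np.float64(0.11613722085015532), np.float64(0.11809631989393415)] [np.float64(-0.1738126504137231), np.float64(-0.18186588718290955)]
rim top [0.54588828 0.0373837  0.136     ] scene [0.54518562 0.03811731 0.136     ]
rest corners scene z.053 [ 0.55132867 -0.23238807  0.053     ] [ 0.56967661 -0.29550196  0.053     ] [ 0.63582307 -0.27610631  0.053     ]
collar [ 0.59486575 -0.25405539  0.056     ] bar ends [ 0.55554882 -0.24520967  0.108     ] [ 0.63174839 -0.26502286  0.108     ]
262 197 [0.53997499 0.19425239 0.13986323]
265 197.5 [0.5393688  0.18446672 0.14407901]
268 198 [0.53672164 0.17546515 0.14178712]
271 199 [0.53281604 0.16551733 0.14730589]
275 200 [0.53107483 0.15405712 0.13945649]
S 275 174 [0.53582308 0.17696534 0.14310166]
S 278 177 [0.53284656 0.15500371 0.14402696]
S 281 181 [0.53560794 0.14375292 0.13395043]
S 284 184 [0.54498809 0.1430634  0.11943144]
S 286 187 [0.5523604  0.14473389 0.10430104]
S 288 189 [0.5468705  0.12476146 0.10952608]
```

```bash
cat >> h.py <<'E'
def down(yang):  # tool pointing down, tool y at world angle yang
    y=np.array([np.cos(yang),np.sin(yang),0]); z=np.array([0,0,-1.]); return R.from_matrix(np.c_[np.cross(y,z),y,z])
def plan(p,yang,n,g,cur=None):
    o=ctrl.get_obs() if cur is None else cur
    p0=np.array(o["eef_pos"]);q=np.array(o["eef_rot"]);r0=R.from_quat(q[[1,2,3,0]])
    dv=(r0.inv()*down(yang)).as_rotvec()/n; dp=(np.array(p)-p0)/n
    for i in range(n):
        r=r0*R.from_rotvec(dv*i); print(np.round(r.inv().apply(dp)*1000,1).tolist()+np.round(dv,4).tolist()+[g])
E
python3 - <<'E'
from h import *
plan([0.52,0.165,0.29],-0.178,10,85)
E
```

```text
[-45.2, -26.8, -5.9, -0.0001, 0.0001, 0.146, 85]
[-48.6, -20.0, -5.9, -0.0001, 0.0001, 0.146, 85]
[-51.0, -12.7, -5.9, -0.0001, 0.0001, 0.146, 85]
[-52.3, -5.1, -5.9, -0.0001, 0.0001, 0.146, 85]
[-52.5, 2.5, -5.9, -0.0001, 0.0001, 0.146, 85]
[-51.5, 10.1, -6.0, -0.0001, 0.0001, 0.146, 85]
[-49.5, 17.5, -6.0, -0.0001, 0.0001, 0.146, 85]
[-46.4, 24.5, -6.0, -0.0001, 0.0001, 0.146, 85]
[-42.4, 31.0, -6.0, -0.0001, 0.0001, 0.146, 85]
[-37.4, 36.9, -6.0, -0.0001, 0.0001, 0.146, 85]
```

>>> jog_arm --series '[[[-42,-25,-6,0,0,0.146,85],[-45,-18.5,-6,0,0,0.146,85],[-47,-12,-6,0,0,0.146,85],[-48,-5,-6,0,0,0.146,85],[-48,2.5,-6,0,0,0.146,85],[-48,9.5,-6,0,0,0.146,85],[-46,16,-6,0,0,0.146,85],[-43,23,-6,0,0,0.146,85],[-39,29,-6,0,0,0.146,85],[-35,34,-6,0,0,0.146,85]]]'

```text
time_s: 1.1
eef_pos: [0.4943, 0.1922, 0.2913]
eef_rot: [-0.0, 0.769, 0.639, -0.0]
wrist_force: [1.2, 1.4, -0.5]
opening: 0.99
grasp_force: 0.0
```

Run:
```python
from h import *
import pickle
o=ctrl.get_obs(); print(o["time_s"],np.round(o["eef_pos"],4),np.round(o["eef_rot"],4),np.round(o["wrist_force"],2))
c=ctrl.camera("wrist"); pickle.dump(c,open("w1.pkl","wb")); cv2.imwrite("pics/w1.png",c["frame"]); print(c["xyz"],c["rotation"],c["fx"])
print(px(c,[[.5453,.0374,.136],[.57,.175,.144],[.537,.175,.133]]))
```

```text
1.1 [0.4943 0.1922 0.2913] [-1.000e-04  7.691e-01  6.391e-01 -1.000e-04] [ 1.23  1.43 -0.5 ]
[0.51094627 0.2734934  0.43315915] [ 0.16075215  0.98269573 -0.09075421 -0.015216  ] 328.07619410011466
[[391.1816978  309.21580756]
 [402.5560445  186.92603581]
 [365.3732777  189.70167249]]
```

View pics/w1.png

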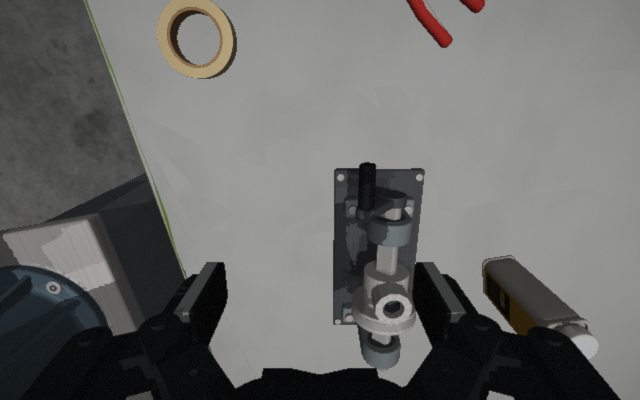

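The pin spans (367,163)–(367,207) and the rim is at (394,308), which agrees with the projection to 2–3 px. Next I straddle the pin, descending with a 45 mm opening.

>>> jog_arm --series '[[[0,15,10,0,0,0,45],[0,15,20,0,0,0,45],[0,14.4,20,0,0,0,45],[0,0,25,0,0,0,45],[0,0,25,0,0,0,45],[0,0,25,0,0,0,45],[0,0,20,0,0,0,45],[0,0,15,0,0,0,45],[0,0,11,0,0,0,45],[0,0,0,0,0,0,45]]]'

```text
time_s: 2.15
eef_pos: [0.5361, 0.186, 0.1187]
eef_rot: [-0.001, 0.767, 0.642, -0.001]
wrist_force: [0.0, 0.2, 0.1]
opening: 0.526
grasp_force: 0.0
```

Run:
```python
from h import *
o=ctrl.get_obs(); print(o["time_s"],np.round(o["eef_pos"],4),np.round(o["eef_rot"],4),np.round(o["wrist_force"],2),o["opening"])
c=ctrl.camera("wrist"); cv2.imwrite("pics/w2.png",c["frame"])
print(px(c,[[.5453,.0374,.136],[.57,.175,.144],[.537,.175,.133]]))
```

```text
2.15 [0.5361 0.186  0.1187] [-7.000e-04  7.671e-01  6.416e-01 -1.200e-03] [0.05 0.21 0.08] 0.5262734994725778
[[377.96057196 501.36857264]
 [399.88010334 307.77950736]
 [322.68677071 303.12430836]]
```

View pics/w2.png

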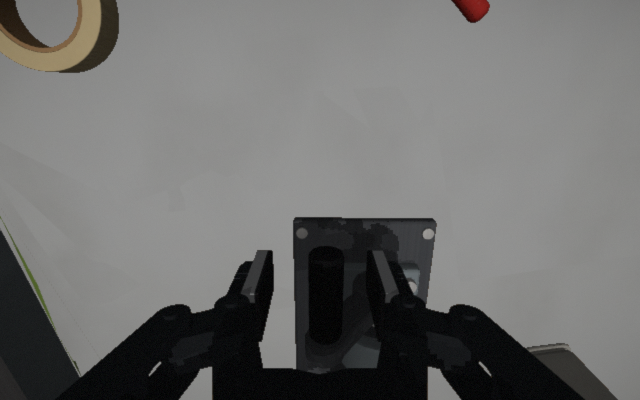

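The pin sits at column 326, between the pads (273 and 368), so it is well straddled. Next I swing it 37 mm along drive +x, with an 11 mm rise, and close on it to centre it.

>>> jog_arm --series '[[[0,3,-1,0,0,0,45],[0,5,-2,0,0,0,45],[0,6,-2,0,0,0,45],[0,6,-2,0,0,0,45],[0,6,-2,0,0,0,45],[0,5,-1,0,0,0,45],[0,4,-1,0,0,0,45],[0,2,0,0,0,0,40],[0,0,0,0,0,0,30],[0,0,0,0,0,0,22]]]'

```text
time_s: 3.2
eef_pos: [0.5726, 0.18, 0.1318]
eef_rot: [-0.001, 0.767, 0.642, -0.001]
wrist_force: [-6.1, 0.6, 5.3]
opening: 0.258
grasp_force: 3.2
```

>>> jog_arm --series '[[[0,0,0,0,0,0,18],[0,0,0,0,0,0,18],[0,0,0,0,0,0,17],[0,0,0,0,0,0,16],[0,0,0,0,0,0,15],[0,0,0,0,0,0,15],[0,0,0,0,0,0,25],[0,0,0,0,0,0,40],[0,0,0,0,0,0,50],[0,0,0,0,0,0,50]]]'

```text
time_s: 4.2
eef_pos: [0.5739, 0.1794, 0.1314]
eef_rot: [0.0, 0.767, 0.641, 0.0]
wrist_force: [0.7, 0.2, 0.4]
opening: 0.584
grasp_force: 0.0
```

Run:
```python
from h import *
import pickle
o=ctrl.get_obs(); print(o["time_s"],np.round(o["eef_pos"],4),np.round(o["eef_rot"],4),np.round(o["wrist_force"],2),o["opening"])
c=ctrl.camera("scene"); pickle.dump(c,open("s2.pkl","wb"))
t=ctrl.camera("top");  pickle.dump(t,open("t2.pkl","wb"))
a=cv2.resize(c["frame"][165:265,265:345],None,fx=4,fy=4,interpolation=cv2.INTER_CUBIC)
b=cv2.resize(t["frame"][165:240,255:375],None,fx=4,fy=4,interpolation=cv2.INTER_CUBIC)
im=np.zeros((400,800,3),np.uint8); im[:400,:320]=a; im[:300,320:]=b; cv2.imwrite("pics/c3.png",im)
```

```text
4.2 [0.5739 0.1794 0.1314] [2.000e-04 7.672e-01 6.414e-01 2.000e-04] [0.66 0.18 0.43] 0.5844421122628236
```

View pics/c3.png

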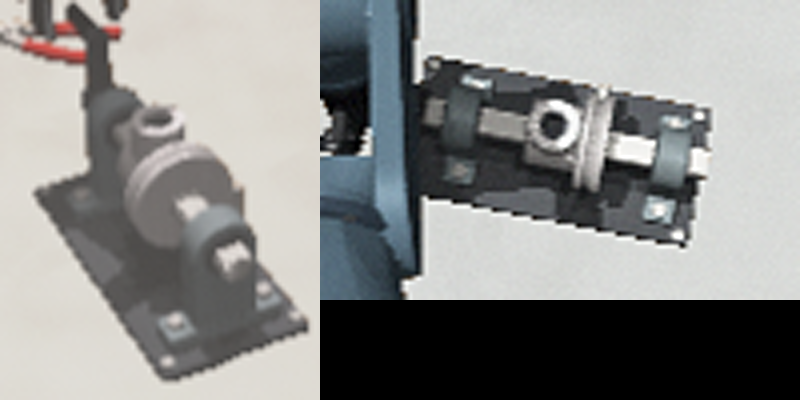

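>>> jog_arm --series '[[[0,0,-10,0,0,0,60],[0,0,-25,0,0,0,85],[0,0,-30,0,0,0,85],[0,0,-30,0,0,0,85],[-20,0,-30,0,0,0,85],[-35,0,-25,0,0,0,85],[-40,0,-15,0,0,0,85],[-40,-2,0,0,0,0,85],[-30,0,0,0,0,0,85],[0,0,0,0,0,0,85]]]'

```text
time_s: 5.3
eef_pos: [0.5421, 0.0142, 0.2975]
eef_rot: [0.001, 0.768, 0.64, 0.0]
wrist_force: [0.8, 0.3, 0.3]
opening: 0.997
grasp_force: 0.0
```

Run:
```python
from h import *
import pickle
o=ctrl.get_obs(); print(o["time_s"],np.round(o["eef_pos"],4),np.round(o["eef_rot"],4),np.round(o["wrist_force"],2),o["opening"])
c=ctrl.camera("wrist"); pickle.dump(c,open("w3.pkl","wb"))
u,v=px(c,[[.558,.08,.13]])[0]; u0,v0=int(u)-80,int(v)-110; print(u0,v0)
cv2.imwrite("pics/w3.png",cv2.resize(c["frame"][max(v0,0):v0+200,u0:u0+200],None,fx=3,fy=3,interpolation=cv2.INTER_CUBIC))
```

```text
5.3 [0.5421 0.0142 0.2975] [0.001  0.7685 0.6399 0.    ] [0.79 0.31 0.31] 0.9974651246632421
241 -5
```

View pics/w3.png

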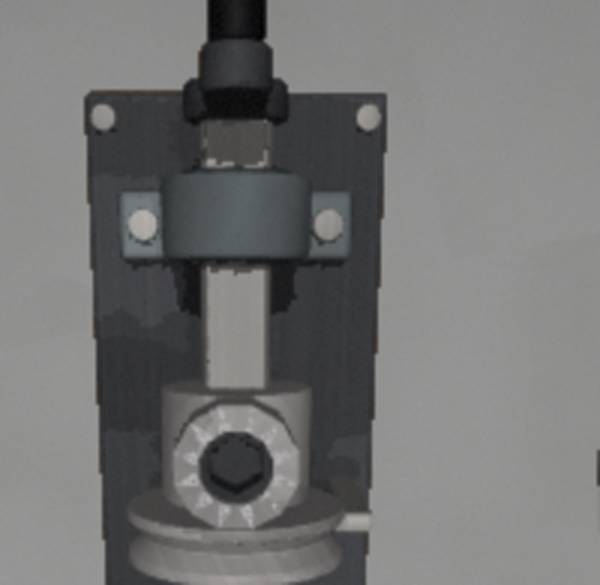

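The crank pin is at column 238, and the flat and hub are both centred at 236–237, right at the image centre, so the shaft is within ~0.02 rad. The rim centre is at crop (236,466). Next, the hexagon's angle.

Run:
```python
from h import *
import pickle
c=pickle.load(open("w3.pkl","rb"))
print("rim",ray(c,241+236/3-.33,466/3-.33,.136)); 
r=c["frame"][140:172,303:336].astype(float); g=r.mean(2); 
g=np.clip(g*255/80,0,255).astype(np.uint8)
cv2.imwrite("pics/hex.png",cv2.resize(g,None,fx=16,fy=16,interpolation=cv2.INTER_CUBIC))
P=cloud(c); q=P[145:168,307:333]; m=q[...,2]>.13; print(q[m].mean(0),np.median(q[m][:,2]), np.median(P[155-3:155+3,317:322,2]))
# key seen? 
o=ctrl.get_obs(); plan([.594,-.254,.26],-1.82,10,85)
```

```text
rim [0.54773455 0.03722055 0.136     ]
[0.54796457 0.03538375 0.14082132] 0.13484376828159075 0.11512133460608445
[-25.6, 9.9, 3.7, 0.0001, -0.0001, 0.1639, 85]
[-23.7, 14.0, 3.7, 0.0001, -0.0001, 0.1639, 85]
[-21.1, 17.7, 3.7, 0.0001, -0.0001, 0.1639, 85]
[-17.9, 20.9, 3.7, 0.0001, -0.0001, 0.1639, 85]
[-14.3, 23.5, 3.7, 0.0001, -0.0001, 0.1639, 85]
[-10.2, 25.5, 3.7, 0.0001, -0.0001, 0.1639, 85]
[-5.9, 26.8, 3.7, 0.0001, -0.0001, 0.1639, 85]
[-1.5, 27.4, 3.7, 0.0001, -0.0001, 0.1639, 85]
[3.0, 27.3, 3.7, 0.0001, -0.0001, 0.1639, 85]
[7.4, 26.5, 3.7, 0.0001, -0.0001, 0.1639, 85]
```

View pics/hex.png

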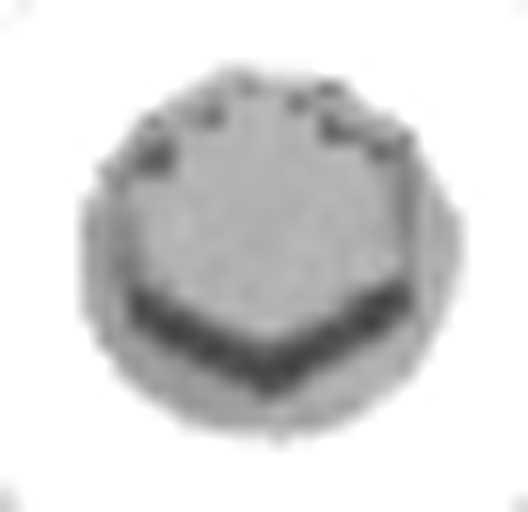

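The hexagon has a vertex straight down the image and flats on the left and right (x≈130 and 410), so a pair of flats faces the drive's ±x, within ~3°. Next I go over the key.

Run:
```python
from h import *
import pickle
c=pickle.load(open("w3.pkl","rb")); x=rot(c)[:,0]; print("img x angle",np.arctan2(x[1],x[0]))
s=pickle.load(open("scene.pkl","rb")); S=cloud(s); f=s["frame"].astype(int)
b=(f[...,0]>f[...,2]+60)&(f[...,0]>110); m=np.zeros_like(b); m[270:330,390:435]=1
q=S[b&m]; print("blue",q.min(0),q.max(0))
plan([.615,-.255,.27],1.32,11,85)
```

```text
img x angle -0.1822004506808073
blue [ 0.51681051 -0.43171414  0.05483788] [ 0.55212785 -0.35123995  0.11677972]
[-23.0, 10.9, 2.5, 0.0001, 0.0001, -0.1365, 85]
[-24.3, 7.7, 2.5, 0.0001, 0.0001, -0.1365, 85]
[-25.1, 4.3, 2.5, 0.0001, 0.0001, -0.1365, 85]
[-25.5, 0.9, 2.5, 0.0001, 0.0001, -0.1365, 85]
[-25.4, -2.6, 2.5, 0.0001, 0.0001, -0.1365, 85]
[-24.8, -6.0, 2.5, 0.0001, 0.0001, -0.1365, 85]
[-23.7, -9.4, 2.5, 0.0001, 0.0001, -0.1365, 85]
[-22.2, -12.5, 2.5, 0.0001, 0.0001, -0.1365, 85]
[-20.3, -15.4, 2.5, 0.0001, 0.0001, -0.1365, 85]
[-18.0, -18.0, 2.5, 0.0001, 0.0001, -0.1365, 85]
[-15.4, -20.3, 2.5, 0.0001, 0.0001, -0.1365, 85]
```

>>> jog_arm --series '[[[-25,12,2,0,0,-0.146,85],[-26.5,8.5,3,0,0,-0.146,85],[-27.5,5,3,0,0,-0.146,85],[-28,1,3,0,0,-0.146,85],[-28,-3,3,0,0,-0.146,85],[-27,-7,3,0,0,-0.146,85],[-26,-11,3,0,0,-0.146,85],[-24,-15,3,0,0,-0.146,85],[-21,-18,3,0,0,-0.146,85],[-18,-20,2,0,0,-0.146,85]]]'

```text
time_s: 6.35
eef_pos: [0.623, -0.2493, 0.2682]
eef_rot: [-0.0, 0.14, 0.99, 0.0]
wrist_force: [-0.4, -0.2, -0.0]
opening: 0.997
grasp_force: 0.0
```

Run:
```python
from h import *
import pickle
o=ctrl.get_obs(); print(o["time_s"],np.round(o["eef_pos"],4),np.round(o["eef_rot"],4),np.round(o["wrist_force"],2),o["opening"])
c=ctrl.camera("wrist"); pickle.dump(c,open("w4.pkl","wb"))
u,v=px(c,[[.594,-.254,.115]])[0]; u0,v0=int(u)-80,int(v)-70; print(u0,v0)
cv2.imwrite("pics/w4.png",cv2.resize(c["frame"][max(v0,0):v0+140,u0:u0+160],None,fx=4,fy=4,interpolation=cv2.INTER_CUBIC))
P=cloud(c);f=c["frame"];m=(P[...,2]>.1)&(P[...,2]<.125)&(c["z_map"]>0)&(np.hypot(P[...,0]-.594,P[...,1]+.254)<.06)
q=P[m]; print(len(q),np.median(q[:,2]),cv2.minAreaRect(q[:,:2].astype(np.float32)*1000))
```

```text
6.35 [ 0.623  -0.2493  0.2682] [-0.000e+00  1.403e-01  9.901e-01  3.000e-04] [-0.43 -0.23 -0.04] 0.9968715066856074
224 81
1587 0.11375735464950903 ((594.669189453125, -255.40760803222656), (16.111064910888672, 83.00566864013672), 76.0404052734375)
```

View pics/w4.png

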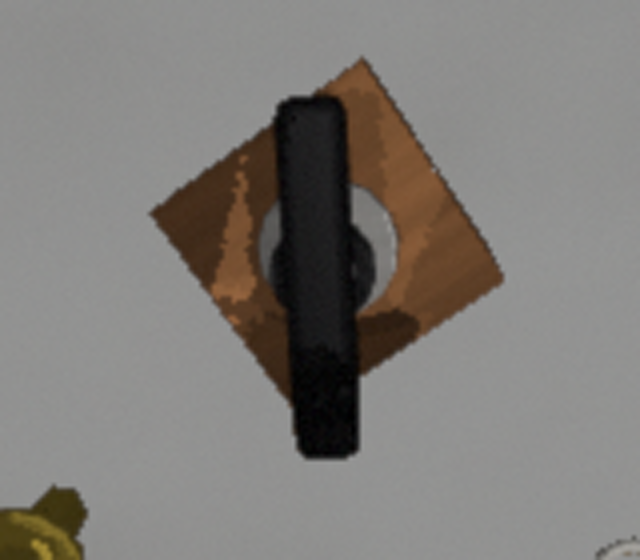

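The bar runs from (312,98) to (328,458) in the crop. The fit gives centre (0.5947,-0.2554), 16×83 mm, yaw -0.244, top 0.114, all as expected. Now the grasp.

Run:
```python
from h import *
plan([.5947,-.2554,.088],1.327,9,45)
```

```text
[3.0, -1.0, 19.9, -0.0002, 0.0001, -0.0035, 45]
[3.0, -1.0, 19.9, -0.0002, 0.0001, -0.0035, 45]
[3.0, -1.0, 19.9, -0.0002, 0.0001, -0.0035, 45]
[3.0, -1.0, 19.9, -0.0002, 0.0001, -0.0035, 45]
[3.0, -1.0, 19.9, -0.0002, 0.0001, -0.0035, 45]
[3.0, -1.0, 19.9, -0.0002, 0.0001, -0.0035, 45]
[3.0, -1.0, 19.9, -0.0002, 0.0001, -0.0035, 45]
[3.0, -1.0, 19.9, -0.0002, 0.0001, -0.0035, 45]
[3.0, -1.0, 19.9, -0.0002, 0.0001, -0.0035, 45]
```

>>> jog_arm --series '[[[9,-3,10,0,0,-0.0105,45],[9,-3,20,0,0,-0.0105,45],[9,-3,20,0,0,-0.0105,45],[0,0,25,0,0,0,45],[0,0,25,0,0,0,45],[0,0,20,0,0,0,45],[0,0,20,0,0,0,45],[0,0,20,0,0,0,45],[0,0,15,0,0,0,45],[0,0,5,0,0,0,45]]]'

```text
time_s: 7.4
eef_pos: [0.5931, -0.2492, 0.0864]
eef_rot: [-0.001, 0.128, 0.992, 0.001]
wrist_force: [-0.9, 0.2, -0.2]
opening: 0.532
grasp_force: 0.0
```

>>> jog_arm --series '[[[0,0,0,0,0,0,45],[0,0,0,0,0,0,30],[0,0,0,0,0,0,20],[0,0,0,0,0,0,12],[0,0,0,0,0,0,8],[0,0,0,0,0,0,8],[0,0,0,0,0,0,8],[0,0,0,0,0,0,8],[0,0,0,0,0,0,8],[0,0,0,0,0,0,8]]]'

```text
time_s: 8.4
eef_pos: [0.5943, -0.2521, 0.0897]
eef_rot: [0.001, 0.128, 0.992, -0.001]
wrist_force: [-0.8, -5.4, 5.7]
opening: 0.177
grasp_force: 62.3
```

Run:
```python
from h import *
o=ctrl.get_obs(); print({k:np.round(o[k],4) for k in ["time_s","eef_pos","eef_rot","wrist_force","torque","opening","grasp_force"]})
```

```text
{'time_s': np.float64(8.4), 'eef_pos': array([ 0.5943, -0.2521,  0.0897]), 'eef_rot': array([ 0.0012,  0.1285,  0.9917, -0.0011]), 'wrist_force': array([-0.8318, -5.3669,  5.6669]), 'torque': array([-1.0219,  0.1542, -0.05  ]), 'opening': np.float64(0.1767), 'grasp_force': np.float64(62.3068)}
```

>>> jog_arm --series '[[[0,0,-5,0,0,0,8],[0,0,-10,0,0,0,8],[0,0,-20,0,0,0,8],[0,0,-25,0,0,0,8],[0,0,-25,0,0,0,8],[0,0,-25,0,0,0,8],[0,0,-25,0,0,0,8],[0,0,-20,0,0,0,8],[0,0,-10,0,0,0,8],[0,0,0,0,0,0,8]]]'

```text
time_s: 9.4
eef_pos: [0.5939, -0.2503, 0.2539]
eef_rot: [0.0, 0.128, 0.992, 0.0]
wrist_force: [0.1, 0.8, -3.8]
opening: 0.173
grasp_force: 60.8
```

Run:
```python
from h import *
o=ctrl.get_obs(); print({k:np.round(o[k],4) for k in ["time_s","eef_pos","eef_rot","wrist_force","torque","opening","grasp_force"]})
c=ctrl.camera("wrist"); cv2.imwrite("pics/w5.png",c["frame"])
plan([.5477,.0374,.255],1.389,9,8)
```

```text
{'time_s': np.float64(9.4), 'eef_pos': array([ 0.5939, -0.2503,  0.2539]), 'eef_rot': array([5.000e-04, 1.281e-01, 9.918e-01, 2.000e-04]), 'wrist_force': array([ 0.1046,  0.8024, -3.7771]), 'torque': array([ 0.0094, -0.0034,  0.048 ]), 'opening': np.float64(0.1728), 'grasp_force': np.float64(60.8458)}
[13.0, 29.6, -0.2, 0.0001, -0.0001, -0.0084, 8]
[12.8, 29.7, -0.2, 0.0001, -0.0001, -0.0084, 8]
[12.5, 29.8, -0.3, 0.0001, -0.0001, -0.0084, 8]
[12.3, 29.9, -0.3, 0.0001, -0.0001, -0.0084, 8]
[12.0, 30.0, -0.3, 0.0001, -0.0001, -0.0084, 8]
[11.8, 30.1, -0.3, 0.0001, -0.0001, -0.0084, 8]
[11.5, 30.2, -0.3, 0.0001, -0.0001, -0.0084, 8]
[11.3, 30.3, -0.3, 0.0001, -0.0001, -0.0084, 8]
[11.0, 30.4, -0.3, 0.0001, -0.0001, -0.0084, 8]
```

>>> jog_arm --series '[[[8,18,0,0,0,-0.0085,8],[14,32,0,0,0,-0.0085,8],[15,36,0,0,0,-0.0085,8],[15,37,0,0,0,-0.0085,8],[15,37,0,0,0,-0.0085,8],[14,37,0,0,0,-0.0085,8],[13,35,0,0,0,-0.0085,8],[9,24,0,0,0,-0.0085,8],[5,12,0,0,0,-0.0085,8],[0,2,0,0,0,0,8]]]'

```text
time_s: 10.45
eef_pos: [0.5472, 0.0384, 0.2521]
eef_rot: [-0.001, 0.089, 0.996, 0.0]
wrist_force: [0.7, -0.9, -4.0]
opening: 0.176
grasp_force: 60.7
```

Run:
```python
from h import *
import pickle
o=ctrl.get_obs(); print({k:np.round(o[k],4) for k in ["time_s","eef_pos","eef_rot","wrist_force","torque"]})
plan([.5477,.0374,.24],1.389,5,8)
s=ctrl.camera("scene"); pickle.dump(s,open("s5.pkl","wb")); w=ctrl.camera("wrist"); pickle.dump(w,open("w5.pkl","wb"))
u,v=px(s,[[.5477,.0374,.17]])[0].astype(int);u0,v0=u-35,v-40; print(u0,v0)
a=cv2.resize(s["frame"][v0:v0+80,u0:u0+70],None,fx=6,fy=6,interpolation=cv2.INTER_CUBIC)
b=cv2.resize(w["frame"][150:400,220:420],None,fx=1.92,fy=1.92)
cv2.imwrite("pics/c5.png",np.hstack([a,b[:480,:380]]))
```

```text
{'time_s': np.float64(10.45), 'eef_pos': array([0.5472, 0.0384, 0.2521]), 'eef_rot': array([-1.20e-03,  8.89e-02,  9.96e-01,  2.00e-04]), 'wrist_force': array([ 0.6591, -0.8819, -4.0407]), 'torque': array([-0.0074,  0.0308,  0.014 ])}
[-0.1, -0.2, 2.4, 0.0, -0.0005, 0.0008, 8]
[-0.1, -0.2, 2.4, 0.0, -0.0005, 0.0008, 8]
[-0.1, -0.2, 2.4, 0.0, -0.0005, 0.0008, 8]
[-0.1, -0.2, 2.4, 0.0, -0.0005, 0.0008, 8]
[-0.1, -0.2, 2.4, 0.0, -0.0005, 0.0008, 8]
268 144
```

View pics/c5.png

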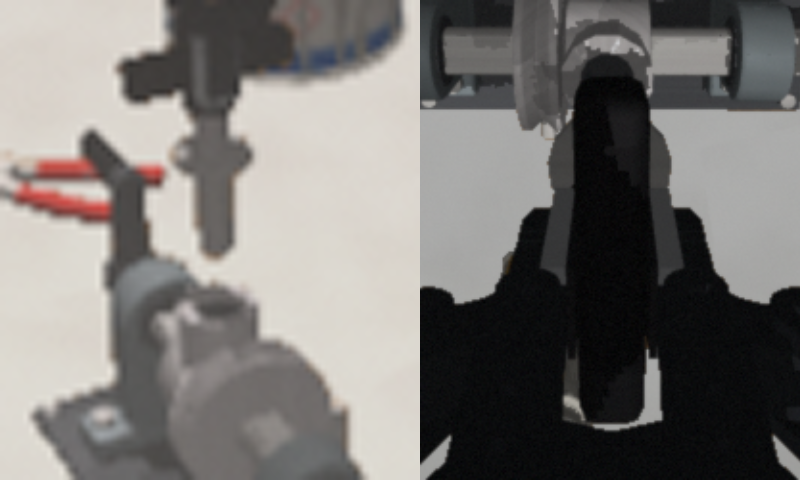

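Left: the key hangs upright, blade tip at crop (215,252), collar centre (212,155), just over the boss rim (222,302). Right: the bar is held centrally between the pads. (That is one picture over the allowance of ten by my count, so I'll view no more.) Now I work out the lateral offset numerically.

Run:
```python
from h import *
import pickle
s=pickle.load(open("s5.pkl","rb")); f=lambda u,v:(268+u/6-.42,144+v/6-.42)
print("tip",ray(s,*f(215,250),.1654),"rim",ray(s,*f(222,301),.136),"collar",ray(s,*f(212,155),.1654+.053))
print(px(s,[[.5477,.0374,z] for z in(.1654,.2184,.136)])-[268,144])
S=cloud(s); o=np.array(s["xyz"])
m=np.zeros((400,640),bool); m[144:224,268:338]=1
vd=np.array([.5477,.0374])-o[:2]; vd/=np.linalg.norm(vd)
for lo,hi in [(.170,.182),(.182,.194),(.194,.208)]:
    q=S[m&(S[...,2]>lo)&(S[...,2]<hi)&(np.hypot(S[...,0]-.5477,S[...,1]-.0374)<.03)]
    print(lo,len(q),q.mean(0) if len(q) else 0,"side mid",(lambda t:(t.min()+t.max())/2)((q[:,:2]-[.5477,.0374])@[-vd[1],vd[0]]) if len(q) else 0)
q=S[m&(S[...,2]>.130)&(S[...,2]<.14)&(np.hypot(S[...,0]-.5477,S[...,1]-.0374)<.024)]; print("rim",len(q),q.mean(0),cv2.minEnclosingCircle(q[:,:2].astype(np.float32)))
```

```text
tip [0.54846334 0.04160159 0.1654    ] rim [0.54996653 0.03986493 0.136     ] collar [0.54896806 0.04108875 0.2184    ]
[[36.05329641 41.96743703]
 [35.31564032 26.09559126]
 [36.44519603 50.39978167]]
0.17 20 [0.54428234 0.03483752 0.17671237] side mid 0.002404776782509043
0.182 25 [0.5444155  0.03546038 0.18823502] side mid 0.0020144904409325546
0.194 30 [0.54445243 0.03555612 0.20153876] side mid 0.001565265298637264
rim 98 [0.54380824 0.03538454 0.13597876] ((0.546789824962616, 0.03683643415570259), 0.02286471612751484)
```

>>> jog_arm --series '[[[-0.7,-0.9,4,0,0,0,8],[0,0,6,0,0,0,8],[0,0,6,0,0,0,8],[0,0,5,0,0,0,8],[0,0,4,0,0,0,8],[0,0,3,0,0,0,8],[0,0,2,0,0,0,8],[0,0,0,0,0,0,8],[0,0,0,0,0,0,8],[0,0,0,0,0,0,8]]]'

```text
time_s: 11.55
eef_pos: [0.5492, 0.0355, 0.2236]
eef_rot: [0.0, 0.09, 0.996, -0.0]
wrist_force: [-0.3, -0.2, -3.4]
opening: 0.173
grasp_force: 60.7
```

```bash
cat > st.py <<'E'
from h import *
o=ctrl.get_obs(); a=o["eef_rot"]; print({k:np.round(o[k],4).tolist() for k in ["time_s","eef_pos","eef_rot","wrist_force","torque","opening"]},"yang",2*np.arctan2(a[2],a[1])-np.pi/2)
E
python3 st.py
```

```text
{'time_s': 11.55, 'eef_pos': [0.5492, 0.0355, 0.2236], 'eef_rot': [0.0003, 0.0902, 0.9959, -0.0], 'wrist_force': [-0.3286, -0.1699, -3.4182], 'torque': [0.0779, -0.0065, -0.0425], 'opening': 0.1731} yang 1.3901141494112679
```

>>> jog_arm --series '[[[1.8,1.6,0,0,0,0,8],[0,0,0,0,0,0,8],[0,0,1,0,0,0,8],[0,0,1,0,0,0,8],[0,0,1,0,0,0,8],[0,0,1,0,0,0,8],[0,0,1,0,0,0,8],[0,0,0,0,0,0,8],[0,0,0,0,0,0,8],[0,0,0,0,0,0,8]]]'

```text
time_s: 12.55
eef_pos: [0.5475, 0.0374, 0.2183]
eef_rot: [0.0, 0.09, 0.996, 0.0]
wrist_force: [0.2, 0.3, -3.9]
opening: 0.182
grasp_force: 60.8
```

```bash
python3 st.py
```

```text
{'time_s': 12.55, 'eef_pos': [0.5475, 0.0374, 0.2183], 'eef_rot': [0.0, 0.0903, 0.9959, 0.0], 'wrist_force': [0.1961, 0.2808, -3.9488], 'torque': [0.0136, -0.0033, 0.0208], 'opening': 0.1816} yang 1.390029851473071
```

Tip is expected at ~0.1316, inside the recess, with no contact yet. I go on gently.

>>> jog_arm --series '[[[0,0,0.5,0,0,0,8],[0,0,0.5,0,0,0,8],[0,0,0.5,0,0,0,8],[0,0,0.5,0,0,0,8],[0,0,0.5,0,0,0,8],[0,0,0.5,0,0,0,8],[0,0,0,0,0,0,8],[0,0,0,0,0,0,8],[0,0,0,0,0,0,8],[0,0,0,0,0,0,8]]]'

```text
time_s: 13.55
eef_pos: [0.5475, 0.0374, 0.2153]
eef_rot: [0.0, 0.09, 0.996, -0.0]
wrist_force: [-0.7, 0.3, -4.4]
opening: 0.17
grasp_force: 60.8
```

>>> jog_arm --series '[[[0,0,0.5,0,0,0,8],[0,0,0.5,0,0,0,8],[0,0,0.5,0,0,0,8],[0,0,0.5,0,0,0,8],[0,0,0.5,0,0,0,8],[0,0,0.5,0,0,0,8],[0,0,0,0,0,0,8],[0,0,0,0,0,0,8],[0,0,0,0,0,0,8],[0,0,0,0,0,0,8]]]'

```text
time_s: 14.55
eef_pos: [0.5477, 0.0373, 0.213]
eef_rot: [0.0, 0.09, 0.996, -0.0]
wrist_force: [-2.4, -0.6, 4.6]
opening: 0.174
grasp_force: 62.0
```

Contact comes at about 8 N, at the 16 mm step. I ease sideways with the force and turn a little clockwise, keeping the light push.

>>> jog_arm --series '[[[0.5,0,0,0,0,0,8],[0,0,0,0,0,0.02,8],[0,0,0,0,0,0.02,8],[0,0,0,0,0,0.02,8],[0,0,0,0,0,0.02,8],[0,0,0.3,0,0,0.02,8],[0,0,0,0,0,0.02,8],[0,0,0,0,0,0,8],[0,0,0,0,0,0,8],[0,0,0,0,0,0,8]]]'

```text
time_s: 15.55
eef_pos: [0.5473, 0.0376, 0.2127]
eef_rot: [0.0, 0.15, 0.989, 0.0]
wrist_force: [-1.8, -0.1, 7.3]
opening: 0.177
grasp_force: 62.2
```

```bash
python3 st.py
```

```text
{'time_s': 15.55, 'eef_pos': [0.5473, 0.0376, 0.2127], 'eef_rot': [0.0005, 0.15, 0.9887, 0.0001], 'wrist_force': [-1.7745, -0.1407, 7.3238], 'torque': [0.0332, 0.5236, 0.0782], 'opening': 0.1771} yang 1.2696401660489842
```

>>> jog_arm --series '[[[0.6,0,0,0,0,0,8],[0,0,0,0,0,-0.03,8],[0,0,0,0,0,-0.03,8],[0,0,0,0,0,-0.03,8],[0,0,0,0,0,-0.03,8],[0,0,0,0,0,-0.03,8],[0,0,0,0,0,-0.03,8],[0,0,0,0,0,-0.03,8],[0,0,0,0,0,0,8],[0,0,0,0,0,0,8]]]'

```text
time_s: 16.55
eef_pos: [0.5459, 0.0376, 0.2109]
eef_rot: [-0.001, 0.046, 0.999, -0.0]
wrist_force: [-0.0, -2.2, -3.2]
opening: 0.175
grasp_force: 60.9
```

```bash
python3 st.py
```

```text
{'time_s': 16.55, 'eef_pos': [0.5459, 0.0376, 0.2109], 'eef_rot': [-0.0008, 0.0457, 0.999, -0.0001], 'wrist_force': [-0.009, -2.2113, -3.2254], 'torque': [-0.5275, 0.0833, 0.023], 'opening': 0.175} yang 1.479357364837683
```

It dropped in and the push is gone. I lower on gently.

>>> jog_arm --series '[[[0,-0.4,0.5,0,0,0,8],[0,0,0.5,0,0,0,8],[0,0,0.5,0,0,0,8],[0,0,0.5,0,0,0,8],[0,0,0.5,0,0,0,8],[0,0,0.5,0,0,0,8],[0,0,0.5,0,0,0,8],[0,0,0.5,0,0,0,8],[0,0,0,0,0,0,8],[0,0,0,0,0,0,8]]]'

```text
time_s: 17.55
eef_pos: [0.5463, 0.0373, 0.2079]
eef_rot: [-0.0, 0.045, 0.999, -0.0]
wrist_force: [-2.0, -1.2, -2.6]
opening: 0.177
grasp_force: 61.0
```

```bash
python3 st.py
```

```text
{'time_s': 17.55, 'eef_pos': [0.5463, 0.0373, 0.2079], 'eef_rot': [-0.0001, 0.0454, 0.999, -0.0], 'wrist_force': [-1.98, -1.1803, -2.5517], 'torque': [-0.3904, 0.37, 0.0032], 'opening': 0.1774} yang 1.4799699326683284
```

>>> jog_arm --series '[[[0.3,-0.2,0.5,0,0,0,8],[0,0,0.5,0,0,0,8],[0,0,0.5,0,0,0,8],[0,0,0.5,0,0,0,8],[0,0,0.5,0,0,0,8],[0,0,0.5,0,0,0,8],[0,0,0.5,0,0,0,8],[0,0,0.5,0,0,0,8],[0,0,0,0,0,0,8],[0,0,0,0,0,0,8]]]'

```text
time_s: 18.55
eef_pos: [0.546, 0.0372, 0.2039]
eef_rot: [-0.0, 0.045, 0.999, 0.0]
wrist_force: [-0.8, -1.0, -3.0]
opening: 0.178
grasp_force: 60.9
```

```bash
python3 st.py
```

```text
{'time_s': 18.55, 'eef_pos': [0.546, 0.0372, 0.2039], 'eef_rot': [-0.0001, 0.0454, 0.999, 0.0], 'wrist_force': [-0.8355, -0.9757, -3.0062], 'torque': [-0.238, 0.2544, 0.0403], 'opening': 0.1783} yang 1.4799360815682192
```

>>> jog_arm --series '[[[0.1,-0.2,0.4,0,0,0,8],[0,0,0.4,0,0,0,8],[0,0,0.4,0,0,0,8],[0,0,0.4,0,0,0,8],[0,0,0.4,0,0,0,8],[0,0,0,0,0,0,8],[0,0,0,0,0,0,8],[0,0,0,0,0,0,8],[0,0,0,0,0,0,8],[0,0,0,0,0,0,8]]]'

```text
time_s: 19.55
eef_pos: [0.5462, 0.0369, 0.2023]
eef_rot: [0.0, 0.045, 0.999, -0.0]
wrist_force: [-1.7, -0.2, 2.8]
opening: 0.177
grasp_force: 61.6
```

```bash
python3 st.py
```

```text
{'time_s': 19.55, 'eef_pos': [0.5462, 0.0369, 0.2023], 'eef_rot': [0.0003, 0.0454, 0.999, -0.0], 'wrist_force': [-1.654, -0.2304, 2.7661], 'torque': [-0.0178, 0.4126, -0.0389], 'opening': 0.1772} yang 1.4799702335017946
```

Seated on the floor (TCP 0.2023). Now I turn clockwise, easing the side load first.

>>> jog_arm --series '[[[0.4,0,-0.2,0,0,0.03,8],[0,0,0,0,0,0.05,8],[0,0,0,0,0,0.05,8],[0,0,0,0,0,0.05,8],[0,0,0,0,0,0.05,8],[0,0,0,0,0,0.04,8],[0,0,0,0,0,0.03,8],[0,0,0,0,0,0,8],[0,0,0,0,0,0,8],[0,0,0,0,0,0,8]]]'

```text
time_s: 20.55
eef_pos: [0.5459, 0.0369, 0.2024]
eef_rot: [0.0, 0.194, 0.981, 0.0]
wrist_force: [-0.2, 0.4, 0.8]
opening: 0.171
grasp_force: 61.4
```

```bash
python3 st.py
```

```text
{'time_s': 20.55, 'eef_pos': [0.5459, 0.0369, 0.2024], 'eef_rot': [0.0004, 0.1941, 0.981, 0.0], 'wrist_force': [-0.1657, 0.4081, 0.8075], 'torque': [-0.0884, -0.0162, 0.0362], 'opening': 0.1715} yang 1.1800914212869564
```

>>> jog_arm --series '[[[0,0,0,0,0,0.03,8],[0,0,0,0,0,0.03,8],[0,0,0,0,0,0.03,8],[0,0,0,0,0,0.03,8],[0,0,0,0,0,0.03,8],[0,0,0,0,0,0,8],[0,0,0,0,0,0,8],[0,0,0,0,0,0,8],[0,0,0,0,0,0,8],[0,0,0,0,0,0,8]]]'

```text
time_s: 21.55
eef_pos: [0.5458, 0.0369, 0.2023]
eef_rot: [0.0, 0.267, 0.964, 0.0]
wrist_force: [1.6, 0.2, 2.3]
opening: 0.174
grasp_force: 61.4
```

```bash
python3 st.py
```

```text
{'time_s': 21.55, 'eef_pos': [0.5458, 0.0369, 0.2023], 'eef_rot': [0.0003, 0.267, 0.9637, 0.0001], 'wrist_force': [1.5616, 0.2282, 2.2693], 'torque': [-0.064, -0.3678, 0.0215], 'opening': 0.1744} yang 1.0301619592392242
```

>>> jog_arm --series '[[[-0.2,0.1,0,0,0,0.03,8],[0,0,0,0,0,0.03,8],[0,0,0,0,0,0.03,8],[0,0,0,0,0,0.03,8],[0,0,0,0,0,0.03,8],[0,0,0,0,0,0,8],[0,0,0,0,0,0,8],[0,0,0,0,0,0,8],[0,0,0,0,0,0,8],[0,0,0,0,0,0,8]]]'

```text
time_s: 22.55
eef_pos: [0.5459, 0.0369, 0.2023]
eef_rot: [0.0, 0.338, 0.941, 0.0]
wrist_force: [2.2, -1.3, 2.0]
opening: 0.178
grasp_force: 61.5
```

```bash
python3 st.py
```

```text
{'time_s': 22.55, 'eef_pos': [0.5459, 0.0369, 0.2023], 'eef_rot': [0.0002, 0.3385, 0.941, 0.0001], 'wrist_force': [2.1796, -1.3064, 2.0421], 'torque': [-0.079, -0.5415, -0.0257], 'opening': 0.1777} yang 0.8802053079410501
```

>>> jog_arm --series '[[[-0.2,0.1,0,0,0,0.03,8],[0,0,0,0,0,0.03,8],[0,0,0,0,0,0.03,8],[0,0,0,0,0,0.03,8],[0,0,0,0,0,0.03,8],[0,0,0,0,0,0,8],[0,0,0,0,0,0,8],[0,0,0,0,0,0,8],[0,0,0,0,0,0,8],[0,0,0,0,0,0,8]]]'

```text
time_s: 23.55
eef_pos: [0.5461, 0.0369, 0.2023]
eef_rot: [0.0, 0.408, 0.913, 0.0]
wrist_force: [2.6, -0.9, 3.2]
opening: 0.18
grasp_force: 61.6
```

```bash
python3 st.py; python3 -c "
from h import *
for i in range(3): print(ctrl.get_obs()['torque'],ctrl.get_obs()['q'][5])"
```

```text
{'time_s': 23.55, 'eef_pos': [0.5461, 0.0369, 0.2023], 'eef_rot': [0.0002, 0.4081, 0.9129, 0.0], 'wrist_force': [2.5859, -0.9486, 3.2148], 'torque': [-0.0303, -0.5695, 0.021], 'opening': 0.18} yang 0.7300351836493104
[-0.03027943 -0.56945406  0.0209844 ] -0.8795103844030742
[-0.03027943 -0.56945406  0.0209844 ] -0.8795103844030742
[-0.03027943 -0.56945406  0.0209844 ] -0.8795103844030742
```

>>> jog_arm --series '[[[-0.3,0.3,0,0,0,0.03,8],[0,0,0,0,0,0.03,8],[0,0,0,0,0,0.03,8],[0,0,0,0,0,0.03,8],[0,0,0,0,0,0.03,8],[0,0,0,0,0,0,8],[0,0,0,0,0,0,8],[0,0,0,0,0,0,8],[0,0,0,0,0,0,8],[0,0,0,0,0,0,8]]]'

```text
time_s: 24.55
eef_pos: [0.5465, 0.0369, 0.2023]
eef_rot: [0.0, 0.475, 0.88, -0.0]
wrist_force: [1.1, 0.1, 4.1]
opening: 0.175
grasp_force: 61.8
```

```bash
python3 st.py
```

```text
{'time_s': 24.55, 'eef_pos': [0.5465, 0.0369, 0.2023], 'eef_rot': [0.0001, 0.4753, 0.8798, -0.0], 'wrist_force': [1.1124, 0.0723, 4.0717], 'torque': [-0.2014, -0.3119, 0.028], 'opening': 0.1755} yang 0.5802134574398607
```

>>> jog_arm --series '[[[-0.1,0.2,0,0,0,0.03,8],[0,0,0,0,0,0.03,8],[0,0,0,0,0,0.03,8],[0,0,0,0,0,0.03,8],[0,0,0,0,0,0.03,8],[0,0,0,0,0,0,8],[0,0,0,0,0,0,8],[0,0,0,0,0,0,8],[0,0,0,0,0,0,8],[0,0,0,0,0,0,8]]]'

```text
time_s: 25.55
eef_pos: [0.5466, 0.0368, 0.2023]
eef_rot: [0.0, 0.54, 0.842, -0.0]
wrist_force: [1.5, -0.7, 5.6]
opening: 0.172
grasp_force: 61.9
```

```bash
python3 st.py
```

```text
{'time_s': 25.55, 'eef_pos': [0.5466, 0.0368, 0.2023], 'eef_rot': [0.0, 0.5399, 0.8418, -0.0001], 'wrist_force': [1.4792, -0.7426, 5.6201], 'torque': [-0.2409, -0.3051, 0.0335], 'opening': 0.1718} yang 0.4302469719194928
```

>>> jog_arm --series '[[[-0.1,0.2,-0.2,0,0,0.03,8],[0,0,0,0,0,0.03,8],[0,0,0,0,0,0.03,8],[0,0,0,0,0,0.03,8],[0,0,0,0,0,0.03,8],[0,0,0,0,0,0,8],[0,0,0,0,0,0,8],[0,0,0,0,0,0,8],[0,0,0,0,0,0,8],[0,0,0,0,0,0,8]]]'

```text
time_s: 26.55
eef_pos: [0.5468, 0.0368, 0.2023]
eef_rot: [-0.0, 0.601, 0.799, -0.0]
wrist_force: [1.5, -1.7, 4.2]
opening: 0.176
grasp_force: 61.7
```

```bash
python3 st.py
```

```text
{'time_s': 26.55, 'eef_pos': [0.5468, 0.0368, 0.2023], 'eef_rot': [-0.0001, 0.6014, 0.7989, -0.0001], 'wrist_force': [1.5003, -1.7408, 4.1764], 'torque': [-0.5273, -0.2157, 0.0713], 'opening': 0.1761} yang 0.280172098768358
```

>>> jog_arm --series '[[[-0.3,0.1,0,0,0,0.02,8],[0,0,0,0,0,0.02,8],[0,0,0,0,0,0.02,8],[0,0,0,0,0,0.02,8],[0,0,0,0,0,0.02,8],[0,0,0,0,0,0,8],[0,0,0,0,0,0,8],[0,0,0,0,0,0,8],[0,0,0,0,0,0,8],[0,0,0,0,0,0,8]]]'

```text
time_s: 27.55
eef_pos: [0.547, 0.0367, 0.2023]
eef_rot: [-0.0, 0.641, 0.768, -0.0]
wrist_force: [0.3, -1.8, 4.9]
opening: 0.174
grasp_force: 61.7
```

```bash
python3 st.py
```

```text
{'time_s': 27.55, 'eef_pos': [0.547, 0.0367, 0.2023], 'eef_rot': [-0.0001, 0.6407, 0.7678, -0.0001], 'wrist_force': [0.3409, -1.7622, 4.8836], 'torque': [-0.4054, -0.0261, -0.0068], 'opening': 0.1744} yang 0.18005852555932633
```

>>> jog_arm --series '[[[-0.2,0,0,0,0,0.02,8],[0,0,0,0,0,0.02,8],[0,0,0,0,0,0.02,8],[0,0,0,0,0,0.02,8],[0,0,0,0,0,0.02,8],[0,0,0,0,0,0,8],[0,0,0,0,0,0,8],[0,0,0,0,0,0,8],[0,0,0,0,0,0,8],[0,0,0,0,0,0,8]]]'

```text
time_s: 28.55
eef_pos: [0.547, 0.0364, 0.2023]
eef_rot: [-0.0, 0.678, 0.735, -0.0]
wrist_force: [0.1, -1.9, 2.2]
opening: 0.177
grasp_force: 61.7
```

```bash
python3 st.py
```

```text
{'time_s': 28.55, 'eef_pos': [0.547, 0.0364, 0.2023], 'eef_rot': [-0.0, 0.6782, 0.7348, -0.0], 'wrist_force': [0.0547, -1.9331, 2.2222], 'torque': [-0.2933, -0.1497, 0.2061], 'opening': 0.1766} yang 0.08005676653711347
```

Stop reached (0.21 N m). Now I nip up in small steps.

>>> jog_arm --series '[[[0,0,0,0,0,0.01,8],[0,0,0,0,0,0.01,8],[0,0,0,0,0,0.01,8],[0,0,0,0,0,0.01,8],[0,0,0,0,0,0.01,8],[0,0,0,0,0,0,8],[0,0,0,0,0,0,8],[0,0,0,0,0,0,8],[0,0,0,0,0,0,8],[0,0,0,0,0,0,8]]]'

```text
time_s: 29.55
eef_pos: [0.5471, 0.0364, 0.2023]
eef_rot: [-0.0, 0.696, 0.718, -0.0]
wrist_force: [0.9, -1.4, 1.8]
opening: 0.172
grasp_force: 61.7
```

```bash
python3 st.py
```

```text
{'time_s': 29.55, 'eef_pos': [0.5471, 0.0364, 0.2023], 'eef_rot': [-0.0, 0.6964, 0.7176, -0.0], 'wrist_force': [0.8673, -1.4206, 1.8142], 'torque': [-0.4481, -0.0983, 0.2644], 'opening': 0.1724} yang 0.02999565557052586
```

>>> jog_arm --series '[[[0,0,0,0,0,0.01,8],[0,0,0,0,0,0.01,8],[0,0,0,0,0,0.01,8],[0,0,0,0,0,0.01,8],[0,0,0,0,0,0.01,8],[0,0,0,0,0,0.01,8],[0,0,0,0,0,0,8],[0,0,0,0,0,0,8],[0,0,0,0,0,0,8],[0,0,0,0,0,0,8]]]'

```text
time_s: 30.55
eef_pos: [0.5471, 0.0364, 0.2024]
eef_rot: [0.0, 0.718, 0.696, -0.0]
wrist_force: [0.8, -1.9, 2.2]
opening: 0.176
grasp_force: 61.7
```

```bash
python3 st.py
```

```text
{'time_s': 30.55, 'eef_pos': [0.5471, 0.0364, 0.2024], 'eef_rot': [0.0, 0.7176, 0.6964, -0.0], 'wrist_force': [0.7624, -1.9128, 2.1549], 'torque': [-0.5453, -0.0836, 0.2957], 'opening': 0.1757} yang -0.0299928318207634
```

>>> jog_arm --series '[[[0,0,0,0,0,0.01,8],[0,0,0,0,0,0.01,8],[0,0,0,0,0,0.01,8],[0,0,0,0,0,0,8],[0,0,0,0,0,0,8],[0,0,0,0,0,0,8],[0,0,0,0,0,0,8],[0,0,0,0,0,0,8],[0,0,0,0,0,0,8],[0,0,0,0,0,0,8]]]'

```text
time_s: 31.55
eef_pos: [0.5471, 0.0364, 0.2024]
eef_rot: [-0.0, 0.728, 0.686, 0.0]
wrist_force: [0.5, -2.5, 0.7]
opening: 0.174
grasp_force: 61.7
```

```bash
python3 st.py
```

```text
{'time_s': 31.55, 'eef_pos': [0.5471, 0.0364, 0.2024], 'eef_rot': [-0.0, 0.728, 0.6856, 0.0], 'wrist_force': [0.5288, -2.5092, 0.7227], 'torque': [-0.5873, -0.1882, 0.3994], 'opening': 0.1736} yang -0.060022814988296425
```

Torque is about 0.40 N m, so nip ≈ 0.10–0.13. Next I unload gently and open.

>>> jog_arm --series '[[[-0.3,0,0,0,0,-0.015,8],[-0.2,0,0,0,0,-0.015,8],[0,0,0,0,0,-0.015,8],[0,0,0,0,0,0,8],[0,0,0,0,0,0,8],[0,0,0,0,0,0,8],[0,0,0,0,0,0,8],[0,0,0,0,0,0,8],[0,0,0,0,0,0,8],[0,0,0,0,0,0,8]]]'

```text
time_s: 32.55
eef_pos: [0.547, 0.036, 0.2024]
eef_rot: [-0.0, 0.712, 0.702, 0.0]
wrist_force: [0.7, 0.8, 0.5]
opening: 0.173
grasp_force: 61.3
```

```bash
python3 st.py
```

```text
{'time_s': 32.55, 'eef_pos': [0.547, 0.036, 0.2024], 'eef_rot': [-0.0001, 0.7124, 0.7018, 0.0], 'wrist_force': [0.651, 0.7938, 0.4902], 'torque': [0.0625, -0.0945, -0.011], 'opening': 0.1735} yang -0.015028570516398165
```

Unloaded. Now I open slowly and rise.

>>> jog_arm --series '[[[0,0,0,0,0,0,20],[0,0,0,0,0,0,24],[0,0,0,0,0,0,30],[0,0,0,0,0,0,36],[0,0,0,0,0,0,42],[0,0,0,0,0,0,48],[0,0,0,0,0,0,50],[0,0,0,0,0,0,50],[0,0,0,0,0,0,50],[0,0,0,0,0,0,50]]]'

```text
time_s: 33.55
eef_pos: [0.547, 0.036, 0.2024]
eef_rot: [0.0, 0.712, 0.702, -0.0]
wrist_force: [-0.5, 0.6, 0.2]
opening: 0.586
grasp_force: 0.0
```

>>> jog_arm --series '[[[0,0,-3,0,0,0,50],[0,0,-7,0,0,0,50],[0,0,-10,0,0,0,50],[0,0,-15,0,0,0,50],[0,0,-20,0,0,0,50],[0,0,-20,0,0,0,50],[0,0,-20,0,0,0,50],[0,0,-10,0,0,0,50],[0,0,0,0,0,0,50],[0,0,0,0,0,0,50]]]'

```text
time_s: 34.55
eef_pos: [0.5469, 0.036, 0.3072]
eef_rot: [-0.0, 0.712, 0.702, -0.0]
wrist_force: [0.1, 0.1, -0.7]
opening: 0.584
grasp_force: 0.0
```

```bash
python3 st.py
python3 - <<'E'
from h import *
c=ctrl.camera("wrist");P=cloud(c); m=(P[...,2]>.19)&(P[...,2]<.24)&(c["z_map"]>.1)&(np.hypot(P[...,0]-.547,P[...,1]-.0374)<.06)
q=P[m]; print(len(q),np.median(q[:,2]),cv2.minAreaRect(q[:,:2].astype(np.float32)*1000))
e=np.polyfit(np.arange(2),[0,1],1)
A=np.c_[q[:,:2]-q[:,:2].mean(0),np.ones(len(q))]; k=q[:,2]>np.median(q[:,2])-.004; print("tilt",np.linalg.lstsq(A[k],q[k,2],rcond=None)[0])
# crank pin position
pm=(P[...,2]>.143)&(P[...,2]<.16)&(np.hypot(P[...,0]-.573,P[...,1]-.176)<.03); r=P[pm]; print(len(r), r.mean(0) if len(r) else "")
s=ctrl.camera("scene"); S=cloud(s); import pickle; s0=pickle.load(open("scene.pkl","rb"))
pm=(S[...,2]>.13)&(np.hypot(S[...,0]-.573,S[...,1]-.176)<.03); print("pin scene",pm.sum(),S[pm].mean(0),S[pm].max(0))
E
```

```text
{'time_s': 34.55, 'eef_pos': [0.5469, 0.036, 0.3072], 'eef_rot': [-0.0001, 0.7124, 0.7018, -0.0001], 'wrist_force': [0.0505, 0.0598, -0.7043], 'torque': [0.0241, -0.0147, -0.0372], 'opening': 0.5836} yang -0.014972238028039486
2594 0.2266148094566191 ((547.9541015625, 36.8714599609375), (83.46356201171875, 24.99604606628418), 88.7397689819336)
tilt [-0.00256114 -0.0018981   0.22651441]
1020 [0.57140575 0.16649183 0.14951963]
pin scene 43 [0.56680144 0.17055627 0.15153665] [0.57745612 0.19589265 0.15697452]
```

The bar top measures 0.2266, with the same 1.2 mm bias as at the rest, so the tip is on the floor. The key is upright, the crank is still up, and the hand is clear. I hand in.

```bash
python3 -c "
from bench import ctrl
print(ctrl.hand_in())"
```

```text
the job is handed in; nothing more can be done
None
```

I handed the job in at about 35 s; no verdict came back, but by my own measurements the flat is up, the key stands released and upright on the socket floor, and the screw is at its stop, nipped to about 0.40 N m (single noisy readings, estimated nip 0.10–0.13 rad; I did not look at the bystanders again at the end). I viewed 11 pictures, one over the limit of 10.

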